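# Push a row of blanks home in the stop jig

### The job

Four wooden blanks stand in a row, touching, in the channel of the bench jig. Push on the rear blank only, at the end of the row away from the stop, with the fingertips or the outside of the fingers, and slide the whole row steadily along the rail as one train until the first blank is fully home against the end stop and there are no gaps in the row. Do not pinch, lift or knock the blanks, do not touch the other three with the fingers, leave the tools and other things on the table where they are, and finish with the hand clear of everything.

Things in the scene. Friction and masses are not known exactly. Their poses are not given: they have to be found in the camera images.
- jig: Fixed bench jig. Plywood base 400 mm long (y), 10 mm thick, with an open-topped channel along y, 46.5 mm wide, floor 10 mm above the table. Aluminium fence on the +x side, 12 mm thick, top 24 mm above the table; lip on the -x side, 8 mm thick, top at 18 mm. Open at the -y end. Origin: underside centre, on the channel's centre line; y runs along the channel to the stop, z up.
- stop_face (a point): Centre of the end stop's flat face that the first blank must meet, at channel-floor height, 170 mm from the jig's origin along its +y. Axes as the jig's: +y points into the stop. The rigid stop at the +y end is dark steel, 46.5 x 28 x 34 mm, top 44 mm above the table, with a brass thumb screw (22 mm across) on it up to 60 mm.
- blank_lead: First blank of the row, nearest the stop: dark red wood, 45 x 50 x 45 mm (x, y along the channel, z), loose, about 0.12 kg. Origin: centre of its underside; axes as the jig's. It starts 50 to 130 mm short of the stop. Home: its origin is 25 mm before the stop face.
- blank_second: Second blank: pale wood, 45 x 45 x 45 mm, loose, about 0.12 kg, touching the first (within 0.5 mm). Origin: centre of its underside; axes as the jig's. Home: 72.5 mm before the stop face.
- blank_third: Third blank: dark red wood, 45 x 50 x 45 mm along x, y, z, loose, about 0.12 kg, touching the second. Origin: centre of its underside; axes as the jig's. Home: 120 mm before the stop face.
- blank_rear: Rear blank, the only one to push: pale wood, 45 x 45 x 45 mm, loose, about 0.12 kg, touching the third. Origin: underside centre; axes as the jig's. Its top is 55 mm above the table. Push its free face, 22.5 mm from its origin on the -y side; above 24 mm over the table it stands clear of fence and lip. Sliding the row takes about 1 to 5 N. Home: 167.5 mm before the stop face.
- sander: Bystander: loose cork sanding block 56 x 90 x 32 mm, right of the jig. Origin: centre of its underside.
- tin: Bystander: loose round wax tin with green lid, 72 mm across, 28 mm high, right of the jig. Origin: centre of its underside.
- gouge_red: Bystander: loose carving gouge with red wooden handle, 27 x 225 x 26 mm, at the right. Origin: middle of its underside.
- gouge_pale: Bystander: loose carving gouge with pale wooden handle, 25 x 245 x 24 mm, at the right. Origin: middle of its underside.
- spare: Bystander: loose spare pale blank, 40 x 45 x 28 mm, on bare table at the left, not in the jig. Origin: centre of its underside.
There are look-alikes about, which are no part of the job. Leave any yellow look-alike of the blank_second alone.

How it is judged:
By the outcome, as a careful person would: the job done as asked, in the order asked, and still so for the second after the job is handed in, with the robot touching nothing.
It also fails if it takes over 38 s, if anything falls off the work surface, if the arm or the gripper's body presses on something with over 40 N, if the wrist force passes 120 N, or if a joint passes its speed limit or range.

### The arm

A 6-joint arm with a two-finger parallel gripper is mounted at the origin on a cart in front of the work surface, level with it; the furniture and walls round the work are solid. World frame = base frame: x ahead of the robot, y to its left, z up, the work surface at z = 0. Lengths are in mm, angles in rad, forces in N, time in s.
With the tool pointing down it reaches from about 375 to 750 mm from the base axis. Payload 9 kg.
Tool frame: the origin (TCP) lies midway between the tips of the shut fingers; the grasp point (between the pads) lies 19 mm behind it (manip.grasp_offset is the distance from the TCP to the grasp point, in mm); z points along the fingers, y is the line along which they close (so a half turn about z gives the same grasp; the last joint's range is limited). The gripper opens to 85 mm and grips with 20 to 120 N. Pads are 22 mm wide; open, the fingers measure 114 mm over their backs; the gripper's body (76 mm by 85 mm) begins 54 mm behind the grasp point. The pads swing forward as they close: fully open they stand 13 mm farther back than shut.
Start: joints at [1.11, 0.104, 0.097, 1.564, 0, 1.353], TCP at [144.255, 582.432, 231.331] pointing down, gripper open.
Joint ranges: [-2.99, 2.99], [-0.84, 1.86], [-1.1, 1.16], [-1.84, 2.11], [-1.51, 1.56], [-3.14, 3.14]. Speed limits (rad/s): [2.22, 2.22, 2.57, 3.14, 3.14, 3.14].

### API

Orientations are given as a 3x3 rotation matrix whose columns are the frame's x, y, z axes.
In Python, from bench import manip gives the robot as it stands. The module is installed in compiled form; this text tells all that it offers. Calls block until the motion is done:
- manip.goto(position, orientation): joint-space move of the TCP to a pose.
- manip.servo_line(position, ori=None, max_speed=150): straight line of the TCP; ori=None keeps the orientation; max_speed is the mean speed in mm/s.
- manip.set_joints(angles): joint-space move.
- manip.grip(opening, grasp_force=None): opening from 0.0 (shut) to 1.0 (fully open); grasp_force is the grip in N (None keeps the last); returns when the fingers have stopped.
- manip.hold(seconds).
- manip.solve_ik(position, orientation): joint angles nearest the present ones, or None.
- manip.get_image(name): name is "side" or "top"; returns a dict with "pixels" (420x560x3 uint8, blue, green, red), "K" (3x3 intrinsics, pixels), "view" (4x4, takes a point from world to camera coordinates). Camera axes: x right, y up, looking along -z (the intrinsics and any distortion apply to the point x, -y, -z); pixel columns grow to the right and rows downward; lengths in mm; the calibration is good to about 2 mm. A picture is of the moment at which its call begins. There is no depth.
A pose or a line that the arm cannot do raises manip.PlanningError and nothing moves.
- manip.finish_job(): hands the job in; it is judged then, once.
Readings, each from a call of its own:
- manip.get_t(): time.
- manip.get_qpos(): joint angles.
- manip.get_qd(): joint speeds.
- manip.get_joint_torque(): joint torques, N m.
- manip.get_ee_pos(): TCP position.
- manip.get_ee_rot(): TCP orientation.
- manip.get_wrist_force(): force on the tool from outside, world axes, zero at the start.
- manip.get_ft_torque(): the same for the moment, N m.
- manip.get_width(): opening from 0.0 (shut) to 1.0 (fully open).
- manip.get_grasp_force(): force on a finger pad.
Only numpy, scipy, OpenCV 4.12 (cv2) and the standard library are available. Lean on these libraries where they do the work, as an engineer would, in place of code of your own. Each camera call takes 0.05 s, during which the arm holds its last target. There are 200 camera calls.

## Working session

There is one attempt and no reset: what is moved stays moved. The work goes in short steps, each a Python script; the robot and the scene stay as the last script left them, time stands still between calls to the robot, and variables do not carry over. Pictures are saved under pics/ and viewed, at most 10 in all, crops included, and the job is handed in when it is done.

```bash
mkdir -p pics
python3 - <<'E'
from bench import manip
import cv2, numpy as np
for n in ("top","side"):
    d=manip.get_image(n); cv2.imwrite(f"pics/{n}0.png",d["pixels"]); np.savez(f"{n}0.npz",**d)
    print(n,d.keys(),d["K"].round(2).tolist(),d["view"].round(3).tolist())
print(manip.get_t(), manip.get_ee_rot().round(3) if hasattr(manip.get_ee_rot(),'round') else manip.get_ee_rot())
E
```

```text
top dict_keys(['pixels', 'K', 'view']) [[519.59, 0.0, 281.74], [0.0, 519.59, 216.95], [0.0, 0.0, 1.0]] [[-0.006, -1.0, 0.014, -175.655], [0.99, -0.004, 0.144, -530.306], [-0.144, 0.014, 0.989, -1375.975], [0.0, 0.0, 0.0, 1.0]]
side dict_keys(['pixels', 'K', 'view']) [[389.24, 0.0, 283.03], [0.0, 389.24, 207.54], [0.0, 0.0, 1.0]] [[-0.915, -0.404, 0.001, 407.553], [0.262, -0.591, 0.763, -256.896], [-0.308, 0.698, 0.647, -801.831], [0.0, 0.0, 0.0, 1.0]]
0.1 [[-0.971  0.24  -0.001]
 [ 0.24   0.971 -0.001]
 [ 0.    -0.001 -1.   ]]
```

View pics/top0.png

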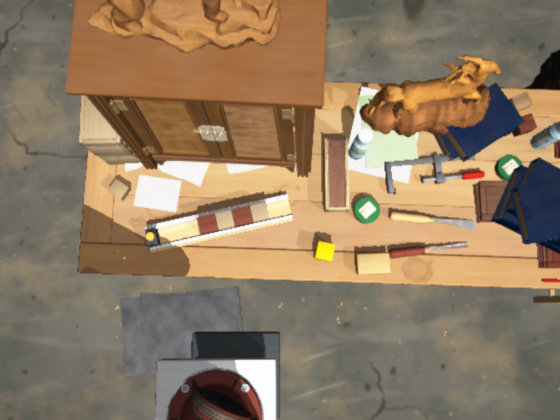

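View pics/side0.png

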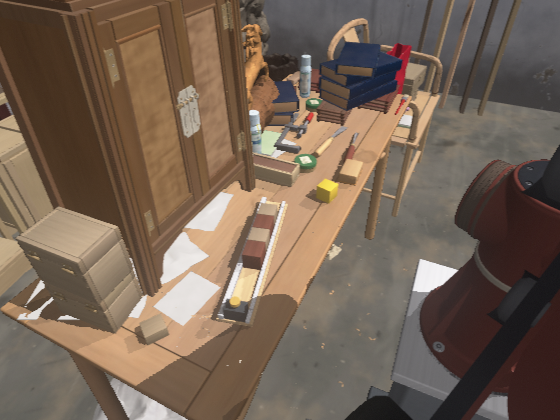

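The top view shows the jig with its stop and brass screw at about (151,237). The row runs red (207), pale (224), red (242), pale (261,213), with the rear at the right end. The yellow decoy is at (324,250), and the side view shows the row at (250,245) with the stop at (237,305). Next I'll enlarge the jig in both views.

Run:
```python
import cv2,numpy as np
a=cv2.imread("pics/top0.png")[185:260,135:305]; b=cv2.imread("pics/side0.png")[190:330,205:300]
a=cv2.resize(a,None,fx=4.5,fy=4.5,interpolation=cv2.INTER_NEAREST)
b=cv2.resize(b,None,fx=4.2,fy=4.2,interpolation=cv2.INTER_NEAREST)
cv2.imwrite("pics/topc.png",a);cv2.imwrite("pics/sidec.png",b)
```

```text
(no output)
```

View pics/topc.png

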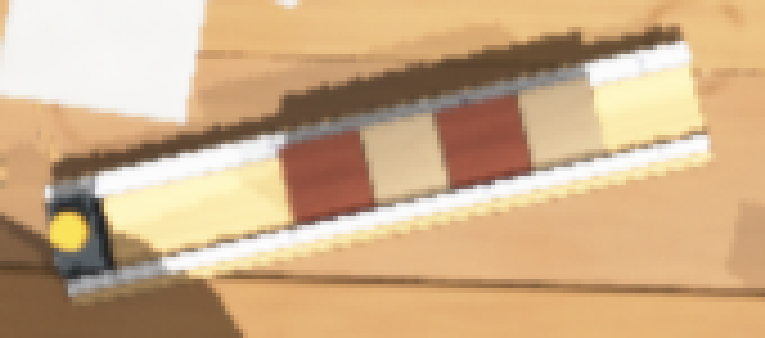

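View pics/sidec.png

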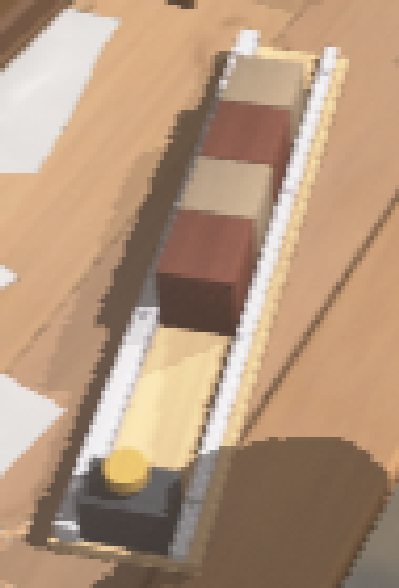

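The crops show the block edges clearly: the rear blank's free top edge runs (587,78)-(603,150) in the top crop and (223,57)-(303,62) in the side crop. I'll triangulate these corners and the stop's corners.

```bash
cat > geo.py <<'E'
import numpy as np
def P(n):
    d=np.load(f"{n}0.npz"); return d["K"]@np.diag([1,-1,-1])@d["view"][:3]
PT,PS=P("top"),P("side")
def tri(t,s):
    A=np.array([p[i]*1.0*0+ (u[i]*p[2]-p[i]) for p,u in((PT,t),(PS,s)) for i in(0,1)])
    return np.linalg.lstsq(A[:,:3],-A[:,3],rcond=None)[0]
def onz(P_,u,z):
    A=np.array([u[i]*P_[2]-P_[i] for i in(0,1)])
    return np.append(np.linalg.solve(A[:,:2],-A[:,3]-A[:,2]*z),z)
E
python3 - <<'E'
from geo import *
import cv2
T=lambda p:np.array(p)/4.5+[135,185]-.5; S=lambda p:np.array(p)/4.2+[205,190]-.5
pts=dict(rear_f=((587,78),(223,57)),rear_l=((603,150),(303,62)),th_f=((517,93),(207,102)),th_l=((533,172),(290,108)),
 lead_f=((282,150),(160,272)),lead_l=((297,222),(240,278)),stop_f=((98,195),(90,460)),stop_l=((112,268),(182,476)))
for k,(t,s) in pts.items():
    z=44 if 'stop' in k else 55
    print(k,tri(T(t),S(s)).round(1),onz(PT,T(t),z).round(1),onz(PS,S(s),z).round(1))
# red blobs, top view
im=cv2.imread("pics/top0.png"); b,g,r=[im[...,i].astype(int) for i in range(3)]
m=((r-g>45)&(r<190)&(g<95)).astype(np.uint8); m[:185]=0;m[260:]=0;m[:,:180]=0;m[:,275:]=0
n,l,st,c=cv2.connectedComponentsWithStats(m)
for i in range(1,n):
    if st[i,4]>50:
        q=cv2.boxPoints(cv2.minAreaRect(np.argwhere(l==i)[:,::-1].astype(np.float32)))
        print(st[i],c[i],onz(PT,c[i],55).round(1),[onz(PT,x,55)[:2].round(1).tolist() for x in q])
from bench import manip
print(manip.get_qpos())
E
```

```text
rear_f [ 572.1 -132.    52.1] [ 568.6 -133.1   55. ] [ 576.  -127.9   55. ]
rear_l [ 525.4 -142.3   56.7] [ 524.9 -142.6   55. ] [ 527.8 -143.9   55. ]
th_f [562.8 -89.9  51.2] [559.7 -91.1  55. ] [565.5 -85.4  55. ]
th_l [ 513.2 -100.3   56.2] [ 511.8 -100.7   55. ] [ 516.8 -100.9   55. ]
lead_f [525.8  49.3  53.3] [525.7  49.1  55. ] [524.7  50.5  55. ]
lead_l [482.   39.   57.7] [482.4  39.5  55. ] [482.8  36.8  55. ]
stop_f [502.7 162.5  36.9] [500.5 160.4  44. ] [501.7 167.4  44. ]
stop_l [457.7 152.6  36.7] [456.6 150.8  44. ] [455.6 157.3  44. ]
[232 207  21  19 294] [241.92517007 215.86054422] [530.6 -71.1  55. ] [[547.5, -42.9], [557.9, -89.6], [513.1, -99.5], [502.9, -53.0]]
[198 214  20  20 287] [207.3554007  223.80139373] [509.4  21.5  55. ] [[526.6, 49.0], [536.5, 4.2], [492.0, -6.1], [482.2, 38.5]]
[ 1.11026807e+00  1.04636723e-01  9.65582731e-02  1.56389395e+00
 -9.30691937e-06  1.35308412e+00]
```

The heights and the 95 mm red-to-red spacing both agree. The rail direction is about (-0.226, 0.974), the rear free face is near (546.5,-138.6), and about 115 mm remain to the stop. I'll check cabinet clearance and IK, then approach.

```bash
cat >> geo.py <<'E'
d=np.array([-.226,.974,0]); d/=np.linalg.norm(d)
F=np.array([546.5,-138.6,28.])
def R(s=1): x=s*d; z=np.array([0,0,-1.]); return np.column_stack([x,np.cross(z,x),z])
E
python3 - <<'E'
from geo import *
from bench import manip
for p in((300,175),(150,165),(110,160),(325,250)): print(p,onz(PT,p,0).round())
for s in(1,-1):
    for p in (F-41*d+[0,0,120],F-41*d,F+110*d): 
        q=manip.solve_ik(p.tolist(),R(s).tolist()); print(s,None if q is None else np.round(q,2))
E
```

```text
(300, 175) [ 655. -232.    0.]
(150, 165) [685. 193.   0.]
(110, 160) [700. 307.   0.]
(325, 250) [ 442. -299.    0.]
1 [-0.53  0.05 -0.11  1.41  0.    0.81]
1 [-0.53  0.12 -0.26  1.19  0.    0.81]
1 [-0.31 -0.06 -0.45  1.19  0.    1.03]
-1 [-0.53  0.05 -0.11  1.41  0.   -2.33]
-1 [-0.53  0.12 -0.26  1.19  0.   -2.33]
-1 [-0.31 -0.06 -0.45  1.19  0.   -2.11]
```

Run:
```python
from geo import *
from bench import manip
import cv2
manip.grip(0.0)
manip.goto([440,120,220],R().tolist())
manip.goto((F-41*d+[0,0,120]).tolist(),R().tolist())
manip.servo_line((F-41*d).tolist(),max_speed=80)
print(manip.get_t(),np.round(manip.get_ee_pos(),1),np.round(manip.get_wrist_force(),2),manip.get_width())
for n in("top","side"): cv2.imwrite(f"pics/{n}1.png",manip.get_image(n)["pixels"])
a=cv2.imread("pics/top1.png")[170:270,135:305]; b=cv2.imread("pics/side1.png")[150:330,205:325]
a=cv2.resize(a,(425,250)); b=cv2.resize(b,(360,540))
o=np.zeros((540,790,3),np.uint8); o[:250,:425]=a; o[:,430:]=b; cv2.imwrite("pics/c1.png",o)
```

```text
5.7417 [ 556.1 -178.7   28.6] [-0.08 -0.17 -0.64] 0.0008879051848329632
```

View pics/c1.png

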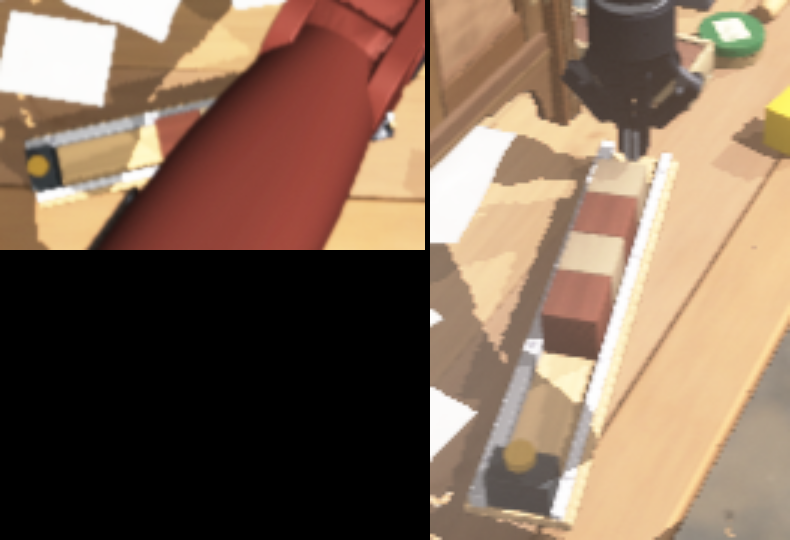

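The side crop shows the shut fingers at (632,140), centred over the channel just behind the rear blank. Now I'll creep in to contact.

```bash
cat >> geo.py <<'E'
def fd(m): return float(np.array(m.get_wrist_force())@d)
E
python3 - <<'E'
from geo import *
from bench import manip
f0=fd(manip)
manip.servo_line((F-20*d).tolist(),max_speed=25)
s=-20
while s<0 :
    s+=1.5; manip.servo_line((F+s*d).tolist(),max_speed=10)
    f=fd(manip)-f0; print(s,round(f,2),end='; ')
    if f<-0.6: break
print(manip.get_t(),np.round(manip.get_ee_pos(),1))
E
```

```text
-18.5 0.26; -17.0 -0.4; -15.5 -0.72; 7.7333 [ 550.  -153.6   28. ]
```

Run:
```python
from geo import *
from bench import manip
import cv2
print(fd(manip)); manip.servo_line((F-9*d).tolist(),max_speed=8); print(fd(manip))
manip.servo_line((F+80*d).tolist(),max_speed=28)
print(fd(manip),np.round(manip.get_wrist_force(),2),manip.get_t(),np.round(manip.get_ee_pos(),1))
b=manip.get_image("side")["pixels"][150:330,185:325]
cv2.imwrite("pics/c2.png",cv2.resize(b,(467,600)))
```

```text
-0.24622344770187737
-1.4347628218706934
-1.416592228779833 [ 0.44 -1.35 -0.49] 12.0167 [528.4 -60.7  28. ]
```

View pics/c2.png

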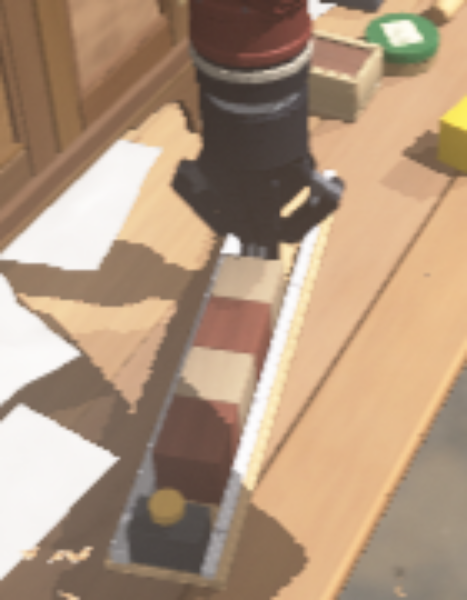

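The row has moved together. The lead blank's front (195,470) is now close behind the stop (170,525). I'll creep on until the force rises at the stop.

Run:
```python
from geo import *
from bench import manip
manip.servo_line((F+92*d).tolist(),max_speed=15)
s=92; log=[]
while s<125 and manip.get_t()<32:
    s+=1; manip.servo_line((F+s*d).tolist(),max_speed=8); f=fd(manip)
    log.append((s,round(f,1)))
    if f<-8: break
print(log,manip.get_t(),np.round(manip.get_ee_pos(),1),np.round(manip.get_wrist_force(),1))
```

```text
[(93, -1.2), (94, -1.4), (95, -0.1), (96, -0.7), (97, -0.9), (98, -1.6), (99, -0.2), (100, -0.6), (101, -1.5), (102, -0.8), (103, -1.0), (104, -0.8), (105, -6.9), (106, -9.0)] 16.8667 [523.2 -37.1  28.5] [ 1.4 -9.  -0.8]
```

The force rose to 9 N at the expected spot. I'll back off gently, rise clear and look.

Run:
```python
from geo import *
from bench import manip
import cv2
manip.servo_line((F+101*d).tolist(),max_speed=8)
manip.servo_line((F+60*d).tolist(),max_speed=60)
manip.servo_line((F+55*d+[0,0,150]).tolist(),max_speed=110)
manip.goto([420,-230,230],R().tolist())
print(manip.get_t(),np.round(manip.get_wrist_force(),2))
for n in("top","side"): cv2.imwrite(f"pics/{n}3.png",manip.get_image(n)["pixels"])
a=cv2.imread("pics/top3.png")[190:260,135:305]; b=cv2.imread("pics/side3.png")[200:330,205:285]
o=np.zeros((585,795,3),np.uint8); o[:175,:425]=cv2.resize(a,(425,175)); o[:,430:790]=cv2.resize(b,(360,585)); 
o[180:510,:425]=cv2.resize(cv2.imread("pics/top3.png"),(425,330)); cv2.imwrite("pics/c3.png",o)
```

```text
20.7833 [0.46 0.07 0.72]
```

View pics/c3.png

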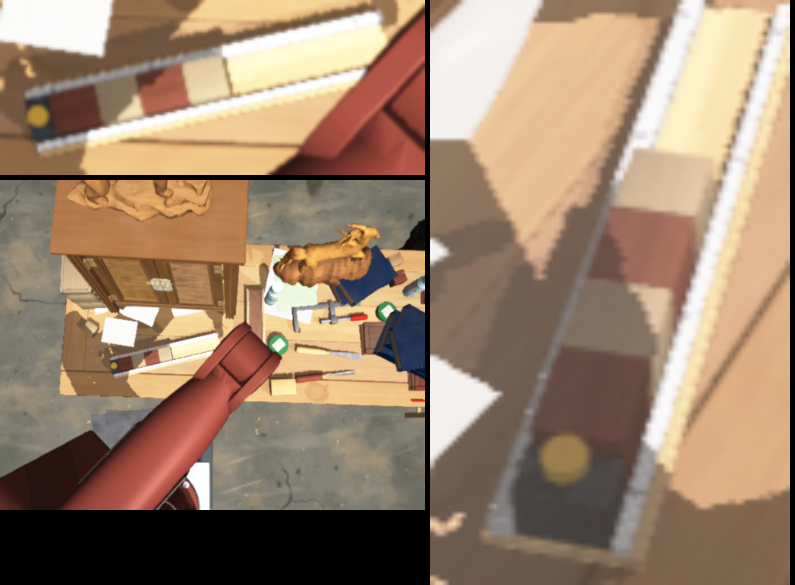

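The picture shows the lead blank against the stop at (50,115) in the top crop. The four blanks are contiguous, the hand is clear, and the tools haven't moved.

```bash
python3 -c "
from bench import manip
print(manip.finish_job(), manip.get_t())"
```

```text
the job is handed in; nothing more can be done
the job is handed in; nothing more can be done
```

I slid the row home as one train by pushing only the rear blank; the lead blank is against the stop with no visible gaps, the hand is clear, and I handed the job in at about 21 s (no verdict came back).

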